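Look into the grinder's gear unit with a borescope

ROBOT

A 6-joint arm with a two-finger parallel gripper is mounted at the origin on the work surface. World frame = base frame: x ahead of the robot, y to its left, z up, the work surface at z = 0. Lengths are in m, angles in rad, forces in N, time in s.
With the tool pointing down it reaches from about 0.325 to 1 m from the base axis. Payload 5.1 kg.
Tool frame: the origin (TCP) lies at the very end of the fingers, on their centre line; the grasp point (between the pads) lies 19 mm behind it; z points along the fingers, y is the line along which they close (so a half turn about z gives the same grasp; the last joint's range is limited). The gripper opens to 85 mm and grips with 20 to 120 N. Pads are 22 mm wide; open, the fingers measure 114 mm over their backs; the gripper's body (76 mm by 85 mm) begins 54 mm behind the grasp point. The pads swing forward as they close: fully open they stand 13 mm farther back than shut.
Start: joints at [1.19, 0.124, 1.65, -0, 1.367, -0.083], TCP at [0.191, 0.621, 0.231] pointing down, gripper open.
Joint ranges: [-2.61, 2.61], [-1.02, 2.33], [0.03, 2.71], [-1.35, 4.49], [0.32, 2.68], [-2.91, 2.91]. Speed limits (rad/s): [2.57, 2.57, 3.14, 3.14, 3.14, 3.14].

INTERFACE

Orientations are given as [roll, pitch, yaw] about the fixed x, y, z axes, in that order (R = Rz(yaw) Ry(pitch) Rx(roll)).
In Python, from station import sensors, imaging, manip gives the robot as it stands.
- The arm moves only by the shell command python3 -m pendant 'ROWS' [OPENING] [FORCE]. ROWS is JSON, a list of rows, each an object of numbers: "tx", "ty", "tz": the shift along the tool's x, y, z in units of 25 cm (1.0 is 25 cm); "rx", "ry", "rz": the turn, a rotation vector about the tool's x, y, z in units of 2 pi rad (1.0 is 2 pi rad). In form: [{"tx": .., "ty": .., "tz": .., "rx": .., "ry": .., "rz": ..}, ...]. A call has 1 to 8 rows; each row is the pose to reach, as a shift and turn from the pose commanded when the call began, along the tool's axes at that moment, turning the shorter way round; what a row does not reach only later rows make up. A row lasts 1/8 s, in which the tool goes at most 62.5 mm and 10.7 degrees, less where a joint would pass 70% of its speed; a pose out of reach is approached as far as the arm can. A call with a number of a shift or a turn outside -1 to 1 is refused whole. A call with a gripper value outside its range is refused whole. OPENING is the finger opening in mm, from 0 to 85.4, set as the call begins (- or left out, the last holds). The fingers move at their own pace and stop on an object; FORCE is the grip in N (left out, the last holds). Time passes only in rows, so rows that repeat a pose let the fingers close. It gives the time, the measured TCP pose, the force, the opening and the grip force at its end, in the units of the state.
- sensors.get_state(): the state, without advancing time (a new reading comes with each control period).
- imaging.get_image(name): name is "scene" or "top" or "wrist"; returns (picture, depth): 420x560x3 uint8, red, green, blue; 420x560 float32, m along the optical axis (not along the pixel's ray), 0 where there is no reading.
- imaging.calibration(name): a dict with "camera_matrix" (3x3 intrinsics, pixels), "origin" and "rotation" of the camera in the world. Camera axes: x right, y down, z forward; pixel columns grow to the right and rows downward; lengths in m; the calibration is good to about 2 mm. A picture is of the moment at which its call begins: read the wrist's pose just before it. calibration takes no time and is no camera call; for the wrist camera it gives the pose at the moment of the call.
- manip.close_job(): hands the job in; it is judged then, once.
The state is a dict: "clock": time; "q": joint angles; "joint_vel": joint speeds; "tau": joint torques, N m; "position": TCP position; "orientation": TCP orientation; "ft_force": force on the tool from outside, world axes, zero at the start; "moment": the same for the moment, N m; "width": finger opening in m; "finger_force": force on a finger pad.
Only numpy, scipy, OpenCV 4.12 (cv2) and the standard library are available. Lean on these libraries where they do the work, as an engineer would, in place of code of your own. Each camera call takes 0.05 s, during which the arm holds its last target. There are 200 camera calls.

TASK

The plug is out of the gear motor's inspection port: take the borescope out of the tool rack and lower its shaft upright down the middle of the port, without touching the port or anything inside, until the dark depth band on the shaft is level with the port's rim. Hold it there, still and centred, for at least two seconds while the picture is taken, and finish with the borescope still held in the gripper at that place. Leave everything else where it is.

Things in the scene. Friction and masses are not known exactly. Their poses are not given: they have to be found in the camera images.
- scope: Borescope, 192 long, 0.13 to 0.22 kg, upright in a rack hole. Origin at the lens (lower end), z up the shaft. Heights from the lens: steel shaft, diameter 8, to 120; collar, diameter 24, to 128; neck, diameter 20, to 142; black round grip, diameter 28, 146 to 180 (grip here, at about 163); eyecup, diameter 26, to 192. Only it has a side lamp: +x, height 136, reaching 44 from the axis
- band (a point): Middle of the depth band on the borescope's axis, 45 above the lens: a black band 4 high round the shaft
- port (a point): Centre of the rim (top opening) of the inspection port, 138 above the bench, z up. Upright round bore, diameter 24, 28 deep, in a raised boss of outer diameter 38 to 40 on top of the gear housing; below it the housing is hollow, and a gear wheel begins 57 below the rim
- gearmotor: Gear motor, fixed, along its x: grey gear housing 130 x 104 (feet 157 wide), top face 122 high; output shaft to -x, ending 120 from the origin; finned motor to +x, ending 281 from the origin, 130 high, with a terminal box on it from x = 117 to 193, 153 high. Origin on the bench, straight below the port
- rack: Plywood tool rack, fixed, 95 x 238 (along its y), 140 high: a top board 25 thick on two side cheeks, with upright holes of diameter 16 at y = -70, 0 and +70; three tools hang in them by their collars, in any order. The borescope's lens hangs 20 above the bench. Origin on the bench under the middle hole, z up
- driver: Bystander: long screwdriver hanging in the rack, thin blade (diameter 6) and fat rounded plastic handle (diameter 28), 178 long; its handle begins on the rack's top board and ends 73 above it. No lamp at its side. Origin at the blade's tip, z up
- magnet: Bystander: pick-up magnet hanging in the rack, slim rod with a T-shaped metal handle, 158 long, ending 58 above the rack's top board. Origin at the magnet tip, z up
- plug: Bystander: the screw plug taken out of the port, head down on the bench, diameter 33, 20 high. Origin at the centre of its underside
- hexkey: Bystander: L-shaped hex key lying flat on the bench, 110 x 40, 8 thick. Origin under the middle of its long arm
- caliper: Bystander: calliper lying flat on the bench, 200 long along its y, jaws reaching 41 to its +x, 10 thick. Origin under the middle of its beam
- sleeve: Bystander: abrasive sleeve, a cardboard tube standing on the bench, outer diameter 72, 75 high. Origin at the centre of its underside
- grease: Bystander: closed jar, diameter 60, 75 high. Origin at the centre of its underside
There are look-alikes about, which are no part of the job. Leave any turquoise look-alike of the scope alone.

How it is judged:
On the way, in this order (a step that is already met when the one before it is completed fails the run):
1. the borescope is in the gripper, lifted clear of the rack, its lens above the top board (z of scope in the frame of rack above 0.14 m and contact force between scope and the fingers above 1 N), for 0.1 s.
2. the shaft is in the port with the band level with the rim (7 mm), centred within 4 mm, upright, still and clear of the walls, and held there for two seconds (z of band in the frame of port between -0.007 and 0.007 m and horizontal distance between each of band, scope and port below 0.004 m and angle between scope's own z axis and vertical below 0.07 rad and linear speed of scope below 0.01 m/s and contact force between scope and the fingers above 1 N and contact force between scope and gearmotor below 0.2 N and contact force between scope and rack below 0.2 N), for 2 s.
At the end, for the whole second after the job is handed in: The borescope is held by the fingers, still, touching neither gear motor nor rack; depth band level with the port rim within 7 mm, shaft within 4 mm of the port axis at rim and lens, tilted under 0.07 rad (4 degrees); everything else within 30 mm of where it was (all of step 2 and distance of each of driver, magnet, plug, hexkey, caliper, sleeve, grease from where it was at the start of the episode below 0.03 m); the arm keeps its last pose, push and grip.
It fails at once if the borescope touches the gear motor (port walls, rim or inside) (contact force between scope and gearmotor above 0.3 N).
It fails at once if another thing on the bench or in the rack is moved by more than 30 mm (distance of any of driver, magnet, plug, hexkey, caliper, sleeve, grease from where it was at the start of the episode above 0.03 m).
It also fails if it takes over 53 s, if anything falls off the work surface, if the arm or the gripper's body presses on something with over 40 N, if the wrist force passes 120 N, or if a joint passes its speed limit or range.

## Working session

There is one attempt and no reset: what is moved stays moved. The work goes in short steps, Python scripts to look and compute and a shell command to move; the robot and the scene stay as the last step left them, time stands still between calls to the robot, and variables do not carry over. Pictures are saved under pics/ and viewed, at most 10 in all, crops included, and the job is handed in when it is done.

```bash
mkdir -p pics; ls
python3 - <<'E'
from station import sensors, imaging
import cv2,numpy as np
s=sensors.get_state();print(s)
for n in("scene","top"):
    p,d=imaging.get_image(n);cv2.imwrite(f"pics/{n}0.png",p[:,:,::-1]);np.savez(f"{n}0.npz",p=p,d=d)
    c=imaging.calibration(n);print(n,c)
E
```

```text
pics
{'clock': 0.0, 'q': array([ 1.19039316e+00,  1.24504188e-01,  1.65170262e+00,  8.78927237e-06,
        1.36748969e+00, -8.25999012e-02]), 'joint_vel': array([ 0.00125715,  0.00129758, -0.00038845, -0.00056875, -0.00022284,
       -0.00040666]), 'tau': array([-2.08730671e-03, -4.23603880e+01, -3.65448976e+01, -2.49510213e-04,
        6.76833050e-03,  2.48574537e-05]), 'position': array([0.19051783, 0.62080322, 0.23003669]), 'orientation': array([-3.13949669e+00, -1.82154758e-04,  2.84378741e+00]), 'ft_force': array([ 0.02617567, -0.0853467 , -0.26166946]), 'moment': array([-0.0189148 ,  0.07165783, -0.03764478]), 'finger_force': 0.0, 'width': 0.08521690324188097}
scene {'camera_matrix': array([[524.14052513,   0.        , 279.82078254],
       [  0.        , 524.14052513, 206.98751807],
       [  0.        ,   0.        ,   1.        ]]), 'origin': array([ 1.49424339, -0.04999022,  0.96023274]), 'rotation': array([-2.31471278, -0.00787465,  1.5801336 ])}
top {'camera_matrix': array([[520.93295264,   0.        , 283.0666973 ],
       [  0.        , 520.93295264, 211.04097895],
       [  0.        ,   0.        ,   1.        ]]), 'origin': array([ 0.40131807, -0.04980572,  1.36726754]), 'rotation': array([-3.02451792,  0.02025693, -1.57012817])}
```

View pics/scene0.png

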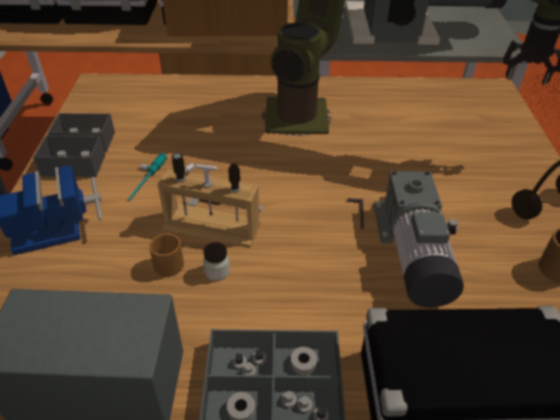

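View pics/top0.png

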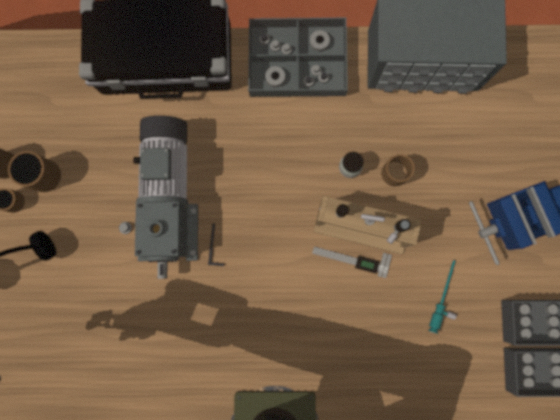

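The top view shows the rack with dark-handled tools at (343,210) and (404,226), and a T-handle magnet at (372,218). The turquoise look-alike is lying at (437,315). The port is at (156,229) on the housing. The (404,226) tool seems to have a lamp at (395,236), so I'll check it in a close crop.

```bash
cat > h.py <<'E'
import numpy as np,cv2
from scipy.spatial.transform import Rotation as R
from station import sensors,imaging
def rot(c): return R.from_euler('xyz',c["rotation"]).as_matrix() if np.shape(c["rotation"])==(3,) else c["rotation"]
def ray(c,u,v,z):
    d=rot(c)@np.linalg.inv(c["camera_matrix"])@[u,v,1.];o=c["origin"];return o+d*(z-o[2])/d[2]
def depthmap(c,d):
    v,u=np.indices(d.shape);K=c["camera_matrix"]
    P=np.stack([(u-K[0,2])/K[0,0]*d,(v-K[1,2])/K[1,1]*d,d],-1)
    return P@rot(c).T+c["origin"]
E
python3 - <<'E'
from h import *
a=np.load('top0.npz')['p'];b=np.load('scene0.npz')['p']
f=lambda i,x0,x1,y0,y1,s:cv2.resize(i[y0:y1,x0:x1,::-1],None,fx=s,fy=s,interpolation=cv2.INTER_CUBIC)
o=np.zeros((600,800,3),np.uint8)
for im,y in((f(a,305,435,190,260,4),0),(f(b,140,280,140,220,4),280)):
    o[y:y+im.shape[0],:im.shape[1]]=im[:320]
cv2.imwrite('pics/crop.png',np.clip(o*1.6,0,255).astype(np.uint8))
c=imaging.calibration('top');d=np.load('top0.npz')['d'];P=depthmap(c,d)
for n,u,v in(("driver?",343,210),("scope?",404,226),("lamp?",395,236),("magnet",372,218),("port",156,229),("housing",145,245),("bench",250,130),("rack",330,205),("rackr",415,235)):
    print(n,P[v,u].round(3))
print("port ray",ray(c,156,229,.138),"tool",ray(c,404,226,.213),ray(c,343,210,.213),'lamp',ray(c,395,236,.156))
E
```

```text
driver? [ 0.539 -0.16   0.212]
scope? [ 0.503 -0.294  0.214]
lamp? [ 0.484 -0.283  0.167]
magnet [ 0.523 -0.226  0.2  ]
port [0.508 0.293 0.08 ]
housing [0.466 0.307 0.124]
bench [ 0.784  0.068 -0.005]
rack [ 0.559 -0.136  0.144]
rackr [ 0.488 -0.335  0.14 ]
port ray [0.5034133  0.27748094 0.138     ] tool [ 0.50328706 -0.29409836  0.213     ] [ 0.53919187 -0.15981521  0.213     ] lamp [ 0.48508069 -0.28477702  0.156     ]
```

View pics/crop.png

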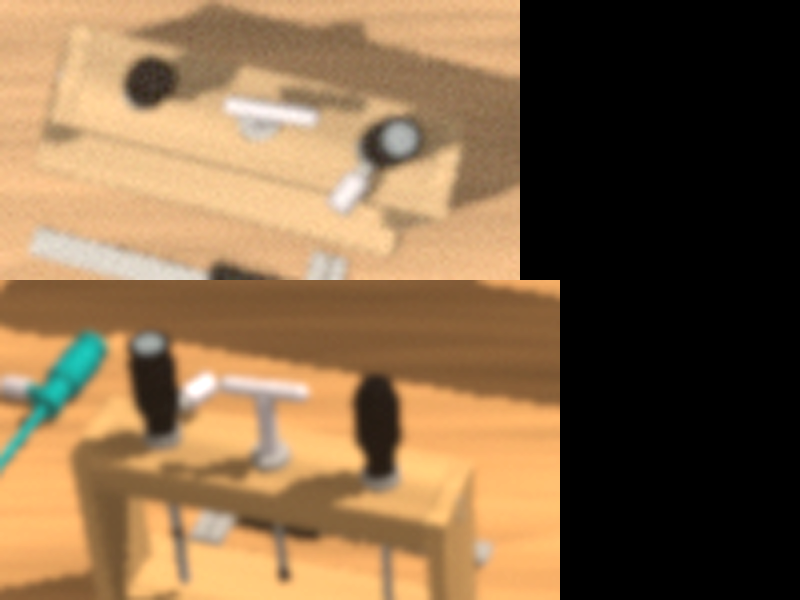

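The crop shows the scope at top pixel (404,226): black grip, grey eyecup, lamp at (395,236) and a dark band on the shaft below. The tool at (343,210) has no lamp, so it's the driver. The turquoise one is the decoy. The scope-to-driver distance is 139 mm, against 140 expected.

Next I'll work out the moves. I'll go over the port first for a close look.

```bash
cat >> h.py <<'E'
def plan(pos,yaw=None,tilt=True):
    s=sensors.get_state();Rt=R.from_euler('xyz',s['orientation'])
    if yaw is None: yaw=s['orientation'][2]
    Rd=R.from_euler('xyz',[np.pi,0,yaw])
    t=Rt.inv().apply(np.array(pos)-s['position'])/.25
    r=(Rt.inv()*Rd).as_rotvec()/(2*np.pi)
    print('t',t.round(4),'r',r.round(4),'pos',s['position'].round(4),'yaw',s['orientation'][2].round(4),'clk',s['clock'])
E
python3 - <<'E'
from h import *
c=imaging.calibration('wrist');s=sensors.get_state()
Rt=R.from_euler('xyz',s['orientation'])
print('cam in tool',Rt.inv().apply(c['origin']-s['position']),Rt.inv().as_matrix()@rot(c))
plan([.35,.45,.36],np.radians(195-360)); plan([.45,.25,.36],np.radians(195-360))
E
```

```text
cam in tool [ 0.06991463 -0.00021825 -0.1418161 ] [[-7.00548784e-04 -9.61492249e-01 -2.74831158e-01]
 [ 9.99999685e-01 -7.76091216e-04  1.66127908e-04]
 [-3.73024743e-04 -2.74830955e-01  9.61492489e-01]]
t [-0.8102 -0.4672 -0.5186] r [-0.0003 -0.0001 -0.0891] pos [0.1905 0.6209 0.2302] yaw 2.8438 clk 0.1
t [-1.4274 -1.1146 -0.5174] r [-0.0003 -0.0001 -0.0891] pos [0.1905 0.6209 0.2302] yaw 2.8438 clk 0.1
```

```bash
python3 -m pendant '[{"tx":-0.2,"ty":-0.12,"tz":-0.3,"rz":-0.0225},{"tx":-0.4,"ty":-0.24,"tz":-0.52,"rz":-0.045},{"tx":-0.6,"ty":-0.36,"tz":-0.52,"rz":-0.067},{"tx":-0.81,"ty":-0.467,"tz":-0.52,"rz":-0.0891},{"tx":-0.81,"ty":-0.467,"tz":-0.52,"rz":-0.0891},{"tx":-0.81,"ty":-0.467,"tz":-0.52,"rz":-0.0891}]' 85 40
python3 - <<'E'
from h import *
plan([.48,.277,.36],np.radians(195-360))
E
```

```text
t [-1.5104 -0.9762 -0.5177] r [-0.0003 -0.0001 -0.0891] pos [0.1905 0.6209 0.2302] yaw 2.8438 clk 0.1invalid input
```

```bash
python3 -m pendant '[{"tx":-0.2,"ty":-0.12,"tz":-0.3,"rx":0,"ry":0,"rz":-0.0225},{"tx":-0.4,"ty":-0.24,"tz":-0.52,"rx":0,"ry":0,"rz":-0.045},{"tx":-0.6,"ty":-0.36,"tz":-0.52,"rx":0,"ry":0,"rz":-0.067},{"tx":-0.81,"ty":-0.467,"tz":-0.52,"rx":0,"ry":0,"rz":-0.0891},{"tx":-0.81,"ty":-0.467,"tz":-0.52,"rx":0,"ry":0,"rz":-0.0891},{"tx":-0.81,"ty":-0.467,"tz":-0.52,"rx":0,"ry":0,"rz":-0.0891}]' 85 40
python3 - <<'E'
from h import *
plan([.48,.277,.36],np.radians(195-360))
E
```

```text
clock: 0.85
position: [0.3514, 0.449, 0.3615]
orientation: [3.141, 0.0, -2.883]
ft_force: [-0.3, 0.4, -0.2]
width: 0.0851
finger_force: 0.0
t [-0.3216 -0.7966  0.0059] r [ 0.      0.0001 -0.0005] pos [0.3514 0.449  0.3615] yaw -2.8832 clk 0.85
```

```bash
python3 -m pendant '[{"tx":-0.11,"ty":-0.27,"tz":0,"rx":0,"ry":0,"rz":0},{"tx":-0.22,"ty":-0.54,"tz":0,"rx":0,"ry":0,"rz":0},{"tx":-0.32,"ty":-0.8,"tz":0,"rx":0,"ry":0,"rz":0},{"tx":-0.32,"ty":-0.8,"tz":0,"rx":0,"ry":0,"rz":0},{"tx":-0.32,"ty":-0.8,"tz":0,"rx":0,"ry":0,"rz":0}]'
python3 - <<'E'
from h import *
c=imaging.calibration('wrist');p,d=imaging.get_image('wrist');cv2.imwrite('pics/w1.png',p[:,:,::-1]);np.savez('w1.npz',p=p,d=d,c=c)
P=depthmap(c,d);m=(abs(P[...,2]-.138)<.006)&(np.hypot(P[...,0]-.503,P[...,1]-.277)<.04)
q=P[m];print(m.sum(),q.mean(0),q.min(0),q.max(0),(q.min(0)+q.max(0))/2)
v,u=np.nonzero(m);print('px',u.mean(),v.mean(),u.min(),u.max(),v.min(),v.max())
plan([.48,-.27,.36])
E
```

```text
clock: 1.48
position: [0.4794, 0.2774, 0.3604]
orientation: [3.141, -0.002, -2.882]
ft_force: [-0.1, -0.2, 0.1]
width: 0.0848
finger_force: 0.0
508 [0.50590998 0.28138098 0.13678979] [0.48806035 0.26293837 0.13203693] [0.52496771 0.30034612 0.13951194] [0.50651403 0.28164225 0.13577444]
px 280.79133858267716 203.75 265 297 188 220
t [ 5.6280e-01 -2.1199e+00  1.6000e-03] r [ 0.0001 -0.0002 -0.    ] pos [0.4789 0.2783 0.3605] yaw -2.88 clk 1.525
```

View pics/w1.png

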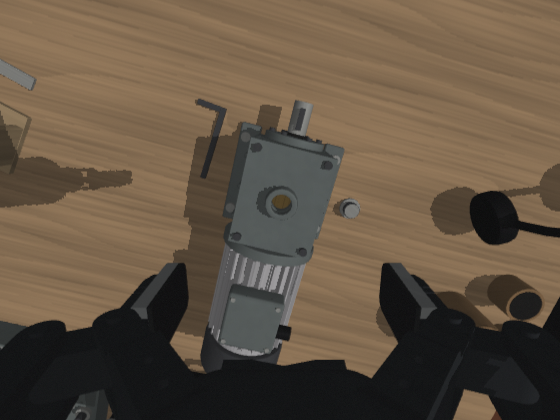

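The wrist view shows the port at (281,204) in the middle of the housing, with the plug at (348,209) and the hex key at (212,138). The port is at about (0.506, 0.281), close to the top-camera estimate. On to the scope.

```bash
python3 -m pendant '[{"tx":0.06,"ty":-0.22,"tz":0,"rx":0,"ry":0,"rz":0},{"tx":0.12,"ty":-0.44,"tz":0,"rx":0,"ry":0,"rz":0},{"tx":0.18,"ty":-0.66,"tz":0,"rx":0,"ry":0,"rz":0},{"tx":0.24,"ty":-0.88,"tz":0,"rx":0,"ry":0,"rz":0},{"tx":0.27,"ty":-1.0,"tz":0,"rx":0,"ry":0,"rz":0}]'
python3 -m pendant '[{"tx":0.06,"ty":-0.22,"tz":0,"rx":0,"ry":0,"rz":0},{"tx":0.12,"ty":-0.44,"tz":0,"rx":0,"ry":0,"rz":0},{"tx":0.18,"ty":-0.66,"tz":0,"rx":0,"ry":0,"rz":0},{"tx":0.24,"ty":-0.88,"tz":0,"rx":0,"ry":0,"rz":0},{"tx":0.29,"ty":-1.0,"tz":0,"rx":0,"ry":0,"rz":0},{"tx":0.29,"ty":-1.1,"tz":0,"rx":0,"ry":0,"rz":0}]' 50
python3 - <<'E'
from h import *
plan([.48,-.27,.36])
E
```

```text
clock: 2.15
position: [0.4783, 0.0187, 0.3612]
orientation: [3.141, 0.0, -2.879]
ft_force: [0.7, 0.7, -0.6]
width: 0.0848
finger_force: 0.0
t [ 0.2932 -1.1169  0.0044] r [0.0001 0.     0.    ] pos [0.4783 0.0187 0.3612] yaw -2.8789 clk 2.15out of range; nothing moved
```

```bash
python3 -m pendant '[{"tx":0.06,"ty":-0.22,"tz":0,"rx":0,"ry":0,"rz":0},{"tx":0.12,"ty":-0.44,"tz":0,"rx":0,"ry":0,"rz":0},{"tx":0.18,"ty":-0.66,"tz":0,"rx":0,"ry":0,"rz":0},{"tx":0.24,"ty":-0.88,"tz":0,"rx":0,"ry":0,"rz":0},{"tx":0.29,"ty":-1.0,"tz":0,"rx":0,"ry":0,"rz":0},{"tx":0.29,"ty":-1.0,"tz":0,"rx":0,"ry":0,"rz":0},{"tx":0.29,"ty":-1.0,"tz":0,"rx":0,"ry":0,"rz":0}]' 50
python3 - <<'E'
from h import *
c=imaging.calibration('wrist');p,d=imaging.get_image('wrist');cv2.imwrite('pics/w2.png',p[:,:,::-1]);np.savez('w2.npz',p=p,d=d,c=c)
P=depthmap(c,d);near=np.hypot(P[...,0]-.503,P[...,1]+.294)<.04
for lo,hi in((.207,.218),(.18,.207),(.148,.166)):
    m=near&(P[...,2]>lo)&(P[...,2]<hi);q=P[m];v,u=np.nonzero(m)
    print(lo,m.sum(),q.mean(0).round(4),q.min(0).round(4),q.max(0).round(4),'px',u.mean(),v.mean())
E
```

```text
clock: 3.02
position: [0.4741, -0.2397, 0.3611]
orientation: [3.141, 0.0, -2.878]
ft_force: [-1.1, 0.3, -1.0]
width: 0.0499
finger_force: 0.0
0.207 577 [ 0.5069 -0.2948  0.2116] [ 0.4943 -0.3075  0.2083] [ 0.5201 -0.2823  0.2141] px 216.88734835355285 214.1681109185442
0.18 283 [ 0.4983 -0.2914  0.1948] [ 0.4931 -0.3085  0.1802] [ 0.5142 -0.2807  0.2009] px 225.46643109540636 201.97879858657245
0.148 373 [ 0.4828 -0.2779  0.1603] [ 0.4682 -0.2967  0.1481] [ 0.5052 -0.2647  0.1659] px 246.47721179624665 183.4289544235925
```

View pics/w2.png

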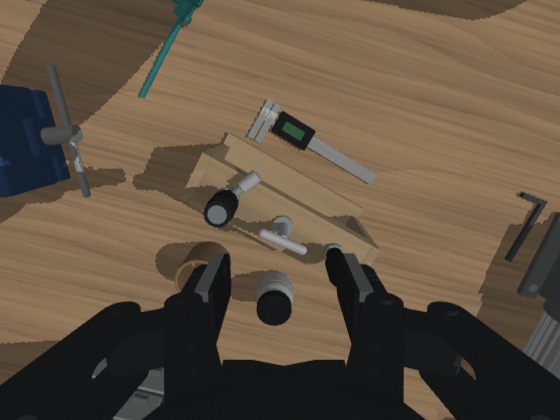

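The wrist view shows the scope eyecup at (217,214), its lamp up and to the right at (247,183), the magnet T-bar end at (262,235) and the driver hidden near (335,255). Depth gives the eyecup at (0.507, -0.295, 0.212), and 0.212 is the expected height. I'll close along about 115°, which misses the T-bar and stays above the lamp.

Run:
```python
from h import *
plan([.507,-.295,.25],np.radians(-155))
```

```text
t [-0.0692 -0.2488  0.4451] r [ 0.0001  0.0001 -0.0274] pos [ 0.474  -0.2395  0.3613] yaw -2.8771 clk 3.075
```

```bash
python3 -m pendant '[{"tx":-0.03,"ty":-0.12,"tz":0.05,"rx":0,"ry":0,"rz":-0.0137},{"tx":-0.069,"ty":-0.249,"tz":0.2,"rx":0,"ry":0,"rz":-0.0274},{"tx":-0.069,"ty":-0.249,"tz":0.4,"rx":0,"ry":0,"rz":-0.0274},{"tx":-0.069,"ty":-0.249,"tz":0.445,"rx":0,"ry":0,"rz":-0.0274},{"tx":-0.069,"ty":-0.249,"tz":0.445,"rx":0,"ry":0,"rz":-0.0274},{"tx":-0.069,"ty":-0.249,"tz":0.445,"rx":0,"ry":0,"rz":-0.0274}]' 44
python3 - <<'E'
from h import *
c=imaging.calibration('wrist');p,d=imaging.get_image('wrist');cv2.imwrite('pics/w3.png',p[:,:,::-1]);np.savez('w3.npz',p=p,d=d,c=c)
P=depthmap(c,d);near=np.hypot(P[...,0]-.507,P[...,1]+.295)<.04
for lo,hi in((.207,.218),(.150,.170)):
    m=near&(P[...,2]>lo)&(P[...,2]<hi);q=P[m];v,u=np.nonzero(m)
    print(lo,m.sum(),q.mean(0).round(4),q.min(0).round(4),q.max(0).round(4),'px',u.mean(),v.mean())
plan([.507,-.295,.168],np.radians(-155))
E
```

```text
clock: 3.82
position: [0.5074, -0.2971, 0.2533]
orientation: [-3.137, 0.002, -2.707]
ft_force: [-0.1, -0.4, -0.4]
width: 0.0442
finger_force: 0.0
0.207 1359 [ 0.5068 -0.2952  0.2115] [ 0.4944 -0.3076  0.2087] [ 0.5202 -0.2821  0.2138] px 287.03605592347316 238.1766004415011
0.15 659 [ 0.4846 -0.2808  0.1609] [ 0.4711 -0.3088  0.1544] [ 0.5059 -0.2673  0.17  ] px 317.06676783004553 195.62822458270105
t [-0.0014  0.0102  0.3412] r [-0.0007  0.0004 -0.0002] pos [ 0.5074 -0.2972  0.2533] yaw -2.7068 clk 3.875
```

View pics/w3.png

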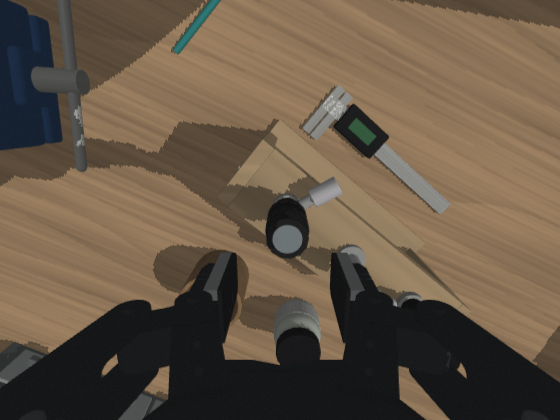

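Run:
```python
from h import *
a=np.load('w2.npz',allow_pickle=True);P=depthmap(a['c'].item(),a['d'])
m=(P[...,2]>.185)&(P[...,2]<.205);m[:,:250]=0;m[:,315:]=0;m[:225]=0;m[258:]=0
s=sensors.get_state();q=R.from_euler('xyz',[np.pi,0,np.radians(-155)]).inv().apply(P[m]-[.507,-.295,.168])
print(len(q),q.min(0),q.max(0)); print(q[np.argsort(q[:,1])][::max(1,len(q)//12)].round(3))
```

```text
514 [-0.06088364  0.0313665  -0.03082513] [-0.02704991  0.07676765 -0.01714489]
[[-0.033  0.031 -0.026]
 [-0.038  0.037 -0.027]
 [-0.03   0.04  -0.026]
 [-0.033  0.044 -0.026]
 [-0.036  0.047 -0.028]
 [-0.038  0.051 -0.027]
 [-0.043  0.054 -0.028]
 [-0.044  0.057 -0.029]
 [-0.05   0.06  -0.028]
 [-0.052  0.064 -0.03 ]
 [-0.05   0.067 -0.028]
 [-0.052  0.071 -0.029]
 [-0.058  0.075 -0.028]]
```

```bash
python3 -m pendant '[{"tx":-0.001,"ty":0.009,"tz":0.1,"rx":0,"ry":0,"rz":0},{"tx":-0.001,"ty":0.009,"tz":0.2,"rx":0,"ry":0,"rz":0},{"tx":-0.001,"ty":0.009,"tz":0.28,"rx":0,"ry":0,"rz":0},{"tx":-0.001,"ty":0.009,"tz":0.33,"rx":0,"ry":0,"rz":0},{"tx":-0.001,"ty":0.009,"tz":0.33,"rx":0,"ry":0,"rz":0},{"tx":-0.001,"ty":0.009,"tz":0.33,"rx":0,"ry":0,"rz":0}]' 44
python3 - <<'E'
from h import *
plan([.507,-.295,.168],np.radians(-155))
E
```

```text
clock: 4.62
position: [0.5061, -0.2952, 0.1687]
orientation: [-3.14, 0.001, -2.707]
ft_force: [-0.7, 1.0, 0.0]
width: 0.044
finger_force: 0.0
t [-0.0038 -0.0008  0.0027] r [-0.0002  0.0001 -0.0003] pos [ 0.5061 -0.2952  0.1687] yaw -2.7075 clk 4.625
```

Position is good with no contact. Closing now.

```bash
python3 -m pendant '[{"tx":-0.003,"ty":0,"tz":0,"rx":0,"ry":0,"rz":0},{"tx":-0.003,"ty":0,"tz":0,"rx":0,"ry":0,"rz":0},{"tx":-0.003,"ty":0,"tz":0,"rx":0,"ry":0,"rz":0},{"tx":-0.003,"ty":0,"tz":0,"rx":0,"ry":0,"rz":0},{"tx":-0.003,"ty":0,"tz":0,"rx":0,"ry":0,"rz":0},{"tx":-0.003,"ty":0,"tz":0,"rx":0,"ry":0,"rz":0},{"tx":-0.003,"ty":0,"tz":0,"rx":0,"ry":0,"rz":0},{"tx":-0.003,"ty":0,"tz":0,"rx":0,"ry":0,"rz":0}]' 0 60
```

```text
clock: 5.62
position: [0.5069, -0.295, 0.169]
orientation: [-3.139, 0.001, -2.707]
ft_force: [0.6, -1.7, 5.8]
width: 0.0264
finger_force: 59.5
```

```bash
python3 -m pendant '[{"tx":0,"ty":0,"tz":-0.05,"rx":0,"ry":0,"rz":0},{"tx":0,"ty":0,"tz":-0.15,"rx":0,"ry":0,"rz":0},{"tx":0,"ty":0,"tz":-0.27,"rx":0,"ry":0,"rz":0},{"tx":0,"ty":0,"tz":-0.4,"rx":0,"ry":0,"rz":0},{"tx":0,"ty":0,"tz":-0.54,"rx":0,"ry":0,"rz":0},{"tx":0,"ty":0,"tz":-0.68,"rx":0,"ry":0,"rz":0},{"tx":0,"ty":0,"tz":-0.8,"rx":0,"ry":0,"rz":0},{"tx":0,"ty":0,"tz":-0.8,"rx":0,"ry":0,"rz":0}]'
python3 - <<'E'
from h import *
for n in('scene','top','wrist'):
    c=imaging.calibration(n);p,d=imaging.get_image(n);np.savez(n+'4.npz',p=p,d=d,c=c);cv2.imwrite(f'pics/{n}4.png',p[:,:,::-1])
plan([.506,.281,.37],np.radians(-155))
E
```

```text
clock: 6.62
position: [0.5068, -0.2949, 0.3706]
orientation: [-3.137, 0.002, -2.707]
ft_force: [0.4, 0.5, -1.9]
width: 0.0264
finger_force: 59.1
t [-0.969   2.0863 -0.0144] r [ 0.0005 -0.0003 -0.0003] pos [ 0.5056 -0.2941  0.3652] yaw -2.7074 clk 6.775
```

View pics/scene4.png

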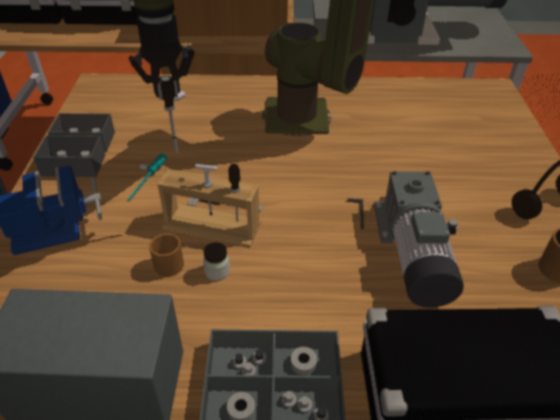

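The scene view shows the scope in the gripper, its shaft running from (170,100) to (176,150), well clear of the rack. The magnet and driver are still in place. Carrying it to the port.

```bash
python3 -m pendant '[{"tx":-0.06,"ty":0.13,"tz":-0.1,"rx":0,"ry":0,"rz":0},{"tx":-0.14,"ty":0.31,"tz":-0.14,"rx":0,"ry":0,"rz":0},{"tx":-0.23,"ty":0.5,"tz":-0.14,"rx":0,"ry":0,"rz":0},{"tx":-0.32,"ty":0.7,"tz":-0.14,"rx":0,"ry":0,"rz":0},{"tx":-0.41,"ty":0.88,"tz":-0.14,"rx":0,"ry":0,"rz":0},{"tx":-0.464,"ty":1.0,"tz":-0.14,"rx":0,"ry":0,"rz":0}]'
python3 -m pendant '[{"tx":-0.08,"ty":0.18,"tz":0,"rx":0,"ry":0,"rz":0},{"tx":-0.16,"ty":0.36,"tz":0,"rx":0,"ry":0,"rz":0},{"tx":-0.25,"ty":0.54,"tz":0,"rx":0,"ry":0,"rz":0},{"tx":-0.33,"ty":0.72,"tz":0,"rx":0,"ry":0,"rz":0},{"tx":-0.41,"ty":0.88,"tz":0,"rx":0,"ry":0,"rz":0},{"tx":-0.464,"ty":1.0,"tz":0,"rx":0,"ry":0,"rz":0}]'
python3 - <<'E'
from h import *
plan([.506,.281,.37],np.radians(-155))
E
```

```text
clock: 7.52
position: [0.5054, -0.0167, 0.4001]
orientation: [3.139, -0.003, -2.706]
ft_force: [0.3, -0.0, -1.5]
width: 0.0262
finger_force: 59.3
clock: 8.28
position: [0.5055, 0.2584, 0.3996]
orientation: [3.141, -0.005, -2.706]
ft_force: [0.1, -0.1, -0.8]
width: 0.0264
finger_force: 59.3
t [-0.0407  0.0812  0.1182] r [ 0.0001 -0.0007 -0.0001] pos [0.5055 0.2584 0.3996] yaw -2.7061 clk 8.275
```

```bash
python3 -m pendant '[{"tx":-0.02,"ty":0.04,"tz":0.05,"rx":0,"ry":0,"rz":0},{"tx":-0.041,"ty":0.081,"tz":0.1,"rx":0,"ry":0,"rz":0},{"tx":-0.041,"ty":0.081,"tz":0.16,"rx":0,"ry":0,"rz":0},{"tx":-0.041,"ty":0.081,"tz":0.16,"rx":0,"ry":0,"rz":0},{"tx":-0.041,"ty":0.081,"tz":0.16,"rx":0,"ry":0,"rz":0},{"tx":-0.041,"ty":0.081,"tz":0.16,"rx":0,"ry":0,"rz":0},{"tx":-0.041,"ty":0.081,"tz":0.16,"rx":0,"ry":0,"rz":0},{"tx":-0.041,"ty":0.081,"tz":0.16,"rx":0,"ry":0,"rz":0}]'
python3 - <<'E'
from h import *
o=np.zeros((600,800,3),np.uint8)
for n in('scene','top','wrist'):
    c=imaging.calibration(n);p,d=imaging.get_image(n);np.savez(n+'5.npz',p=p,d=d,c=c)
    if n=='scene': o[:600,:400]=cv2.resize(p[90:240,370:470,::-1],(400,600),interpolation=2)
    if n=='wrist': o[:300,400:]=cv2.resize(p[:,:,::-1],(400,300),interpolation=3)
    if n=='top': o[300:,400:]=cv2.resize(p[185:275,100:220,::-1],(400,300),interpolation=2)
cv2.imwrite('pics/c5.png',np.clip(o*1.5,0,255).astype(np.uint8))
plan([.506,.281,.36],np.radians(-155))
E
```

```text
clock: 9.28
position: [0.5072, 0.2794, 0.363]
orientation: [-3.142, 0.001, -2.707]
ft_force: [-0.7, -0.7, -0.3]
width: 0.0262
finger_force: 59.3
t [0.0014 0.0076 0.0107] r [-0.      0.     -0.0003] pos [0.5071 0.2794 0.3627] yaw -2.7074 clk 9.425
```

View pics/c5.png

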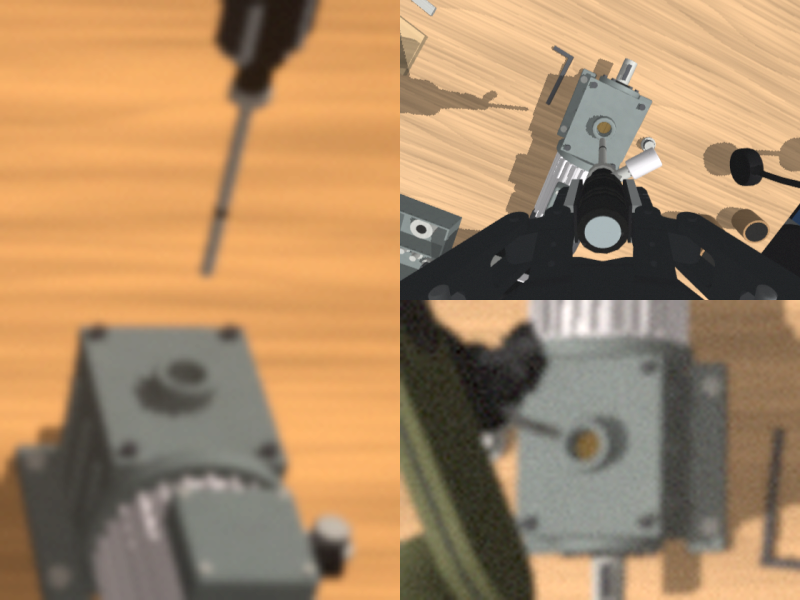

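The crops show the shaft's lens at scene pixel (422,158) and its band at (425,144). The port is visible in all three views: scene about (416,184), wrist about (285,179) and top about (156,228). Next I'll measure the shaft axis and port centre per camera.

```bash
cat > meas.py <<'E'
from h import *
import sys
k=sys.argv[1];ax=np.array([float(sys.argv[2]),float(sys.argv[3])]);zl=float(sys.argv[4])
for n in('scene','top','wrist'):
    a=np.load(n+k+'.npz',allow_pickle=True);c=a['c'].item();P=depthmap(c,a['d']);r=np.hypot(P[...,0]-ax[0],P[...,1]-ax[1])
    m=(r<.012)&(P[...,2]>max(zl-.02,.142))&(P[...,2]<zl+.112);q=P[m]
    if len(q)>10:
        h=q[:,:2]-c['origin'][:2];h/=np.linalg.norm(h,axis=1)[:,None];xy=q[:,:2]+.0031*h
        A=np.c_[np.ones(len(q)),q[:,2]-zl];f=np.linalg.lstsq(A,xy,rcond=None)[0]
        print(n,len(q),'lens xy',f[0].round(4),'slope',f[1].round(4),'zmin',np.sort(q[:,2])[:4].round(4))
    b=(np.hypot(P[...,0]-.505,P[...,1]-.28)<.03)&(abs(P[...,2]-.138)<.005)
    v,u=np.nonzero(b);(e,ax_,an)=cv2.fitEllipse(cv2.convexHull(np.c_[u,v].astype(np.float32)))
    print('  rim ellipse px',np.round(e,1),np.round(ax_,1),'->',ray(c,*e,.138).round(4),'n',len(u),'zmed',np.median(P[b][:,2]).round(4))
E
python3 meas.py 5 .507 .2795 .213
python3 - <<'E'
from h import *
c=np.load('scene5.npz',allow_pickle=True)['c'].item();K=c['camera_matrix'];Rm=rot(c)
for z in(.213,.258,.333):
    q=Rm.T@(np.array([.507,.2795,z])-c['origin']);print('scene expect',(K@q/q[2])[:2].round(1))
E
```

```text
scene 146 lens xy [0.5064 0.2779] slope [-0.0004  0.0021] zmin [0.2152 0.2154 0.2167 0.2185]
  rim ellipse px [415.5 183.5] [11.4 15.6] -> [0.51   0.2788 0.138 ] n 110 zmed 0.138
top 52 lens xy [0.5061 0.2781] slope [-0.0018 -0.001 ] zmin [0.215  0.2155 0.2184 0.2206]
  rim ellipse px [155.4 228.4] [15.7 15.9] -> [0.5048 0.279  0.138 ] n 118 zmed 0.1381
wrist 354 lens xy [0.5077 0.2796] slope [-0.0019 -0.0002] zmin [0.2146 0.2146 0.2147 0.2153]
  rim ellipse px [285.3 180.4] [32.2 33.1] -> [0.5061 0.2814 0.138 ] n 489 zmed 0.137
scene expect [421.4 158.2]
scene expect [425.2 142.5]
scene expect [431.8 114.5]
```

The cameras agree: the shaft is upright, and the port is about 1.5 mm in -x and 1.5 mm in +y from the shaft. I'll correct that and lower to just above the rim.

```bash
python3 -m pendant '[{"tx":0.002,"ty":0.008,"tz":0.03,"rx":0,"ry":0,"rz":0},{"tx":0.002,"ty":0.008,"tz":0.1,"rx":0,"ry":0,"rz":0},{"tx":0.002,"ty":0.008,"tz":0.18,"rx":0,"ry":0,"rz":0},{"tx":0.002,"ty":0.008,"tz":0.22,"rx":0,"ry":0,"rz":0},{"tx":0.002,"ty":0.008,"tz":0.235,"rx":0,"ry":0,"rz":0},{"tx":0.002,"ty":0.008,"tz":0.235,"rx":0,"ry":0,"rz":0},{"tx":0.002,"ty":0.008,"tz":0.235,"rx":0,"ry":0,"rz":0},{"tx":0.002,"ty":0.008,"tz":0.235,"rx":0,"ry":0,"rz":0}]'
python3 - <<'E'
from h import *
for n in('scene','top','wrist'):
    c=imaging.calibration(n);p,d=imaging.get_image(n);np.savez(n+'6.npz',p=p,d=d,c=c)
p=np.load('wrist6.npz')['p'];cv2.imwrite('pics/w6.png',np.clip(cv2.resize(p[120:240,200:360,::-1],None,fx=4,fy=4,interpolation=2)*1.3,0,255).astype(np.uint8))
plan([.506,.281,.242],np.radians(-155))
E
python3 meas.py 6 .506 .281 .155
```

```text
clock: 10.42
position: [0.5061, 0.2811, 0.3047]
orientation: [-3.142, 0.001, -2.707]
ft_force: [0.0, -0.6, -1.0]
width: 0.0264
finger_force: 59.3
t [-0.     -0.0003  0.2489] r [-0.      0.0001 -0.0003] pos [0.5059 0.281  0.3042] yaw -2.7074 clk 10.575
scene 133 lens xy [0.5047 0.2794] slope [0.013  0.0037] zmin [0.1433 0.1554 0.156  0.1562]
  rim ellipse px [415.7 183.4] [10.9 15.9] -> [0.5095 0.2794 0.138 ] n 102 zmed 0.1381
top 43 lens xy [0.5053 0.2801] slope [-0.0036 -0.0033] zmin [0.1579 0.1591 0.161  0.1632]
  rim ellipse px [155.5 228.4] [15.7 16.1] -> [0.5048 0.2788 0.138 ] n 118 zmed 0.1385
wrist 354 lens xy [0.5067 0.2813] slope [-0.003  -0.0005] zmin [0.1553 0.1561 0.1562 0.1571]
  rim ellipse px [283.5 191.8] [38.5 38.9] -> [0.5059 0.2811 0.138 ] n 646 zmed 0.137
```

View pics/w6.png

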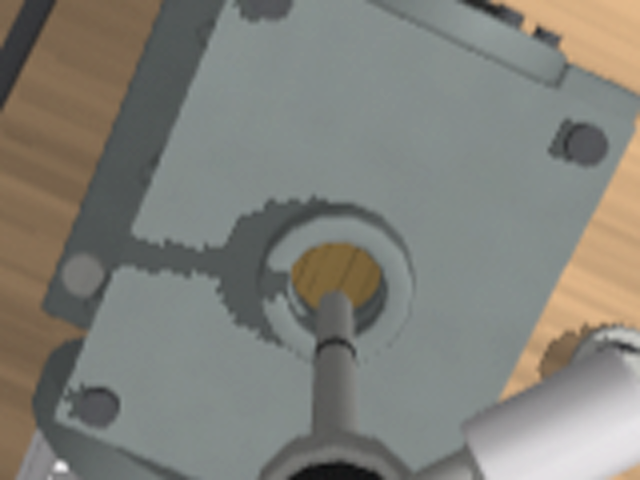

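The close view shows the shaft in line with the port: ring centre at (337,283), shaft at column 337. The offset is about 1 mm and the lens is about 17 mm above the rim. Lowering 62 mm slowly.

```bash
python3 -m pendant '[{"tx":0.003,"ty":0,"tz":0.02,"rx":0,"ry":0,"rz":0},{"tx":0.003,"ty":0,"tz":0.06,"rx":0,"ry":0,"rz":0},{"tx":0.003,"ty":0,"tz":0.1,"rx":0,"ry":0,"rz":0},{"tx":0.003,"ty":0,"tz":0.14,"rx":0,"ry":0,"rz":0},{"tx":0.003,"ty":0,"tz":0.18,"rx":0,"ry":0,"rz":0},{"tx":0.003,"ty":0,"tz":0.215,"rx":0,"ry":0,"rz":0},{"tx":0.003,"ty":0,"tz":0.24,"rx":0,"ry":0,"rz":0},{"tx":0.003,"ty":0,"tz":0.248,"rx":0,"ry":0,"rz":0}]'
python3 -m pendant '[{"tx":0,"ty":0,"tz":0,"rx":0,"ry":0,"rz":0},{"tx":0,"ty":0,"tz":0,"rx":0,"ry":0,"rz":0},{"tx":0,"ty":0,"tz":0,"rx":0,"ry":0,"rz":0},{"tx":0,"ty":0,"tz":0,"rx":0,"ry":0,"rz":0}]'
python3 - <<'E'
from h import *
for n in('scene','top','wrist'):
    c=imaging.calibration(n);p,d=imaging.get_image(n);np.savez(n+'7.npz',p=p,d=d,c=c)
o=np.zeros((600,800,3),np.uint8)
p=np.load('wrist7.npz')['p'];o[:360,:480]=cv2.resize(p[140:260,200:360,::-1],(480,360),interpolation=2)
p=np.load('scene7.npz')['p'];o[:600,480:]=cv2.resize(p[140:215,396:436,::-1],(320,600),interpolation=2)
cv2.imwrite('pics/c7.png',np.clip(o*1.5,0,255).astype(np.uint8))
plan([.506,.281,.242],np.radians(-155))
E
python3 meas.py 7 .506 .281 .143
```

```text
clock: 11.58
position: [0.505, 0.2806, 0.2413]
orientation: [3.142, -0.001, -2.707]
ft_force: [0.5, 0.6, -0.4]
width: 0.0268
finger_force: 59.3
clock: 12.08
position: [0.5052, 0.2807, 0.242]
orientation: [3.142, 0.0, -2.707]
ft_force: [0.3, 0.1, -2.0]
width: 0.0263
finger_force: 59.3
t [-0.0035 -0.0003 -0.0004] r [-0.      0.     -0.0003] pos [0.5052 0.2807 0.2419] yaw -2.7074 clk 12.225
scene 154 lens xy [0.5024 0.2779] slope [0.0824 0.0323] zmin [0.1427 0.1429 0.1447 0.1458]
  rim ellipse px [415.3 183.5] [11.1 16.3] -> [0.5103 0.2783 0.138 ] n 114 zmed 0.1381
top 18 lens xy [0.5042 0.2796] slope [-0.0024 -0.0049] zmin [0.1424 0.1449 0.1458 0.151 ]
  rim ellipse px [155.6 228.8] [14.3 16.2] -> [0.5039 0.2783 0.138 ] n 99 zmed 0.1385
wrist 561 lens xy [0.5074 0.282 ] slope [-0.0789 -0.057 ] zmin [0.1422 0.1426 0.1432 0.1434]
  rim ellipse px [283.5 210.4] [46.4 47.5] -> [0.5057 0.281  0.138 ] n 968 zmed 0.137
```

View pics/c7.png

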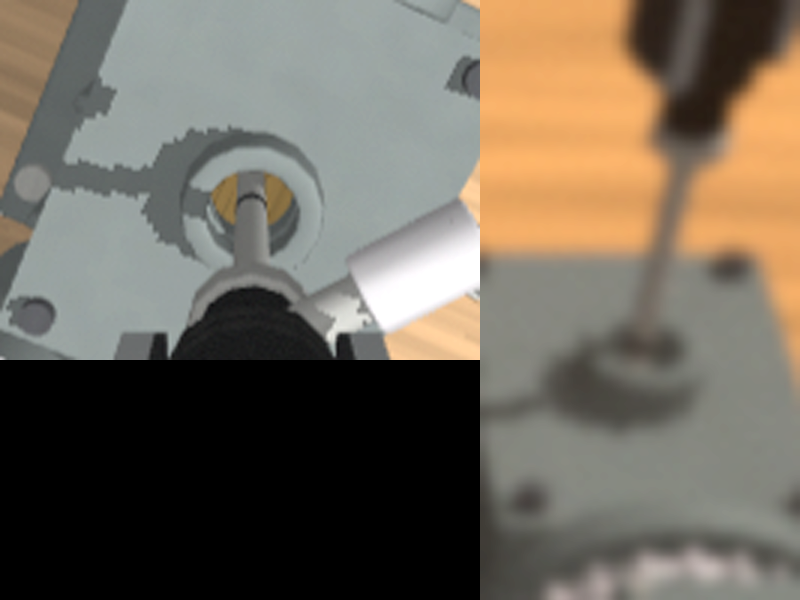

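The band is level with the rim: its scene row is about 184 against a rim centre of 183.5, and its wrist position is at the bore centre. The shaft is centred within about 1.5 mm with no contact force. Holding here.

```bash
python3 -m pendant '[{"tx":0,"ty":0,"tz":0,"rx":0,"ry":0,"rz":0},{"tx":0,"ty":0,"tz":0,"rx":0,"ry":0,"rz":0},{"tx":0,"ty":0,"tz":0,"rx":0,"ry":0,"rz":0},{"tx":0,"ty":0,"tz":0,"rx":0,"ry":0,"rz":0},{"tx":0,"ty":0,"tz":0,"rx":0,"ry":0,"rz":0},{"tx":0,"ty":0,"tz":0,"rx":0,"ry":0,"rz":0},{"tx":0,"ty":0,"tz":0,"rx":0,"ry":0,"rz":0},{"tx":0,"ty":0,"tz":0,"rx":0,"ry":0,"rz":0}]'
python3 -m pendant '[{"tx":0,"ty":0,"tz":0,"rx":0,"ry":0,"rz":0},{"tx":0,"ty":0,"tz":0,"rx":0,"ry":0,"rz":0},{"tx":0,"ty":0,"tz":0,"rx":0,"ry":0,"rz":0},{"tx":0,"ty":0,"tz":0,"rx":0,"ry":0,"rz":0},{"tx":0,"ty":0,"tz":0,"rx":0,"ry":0,"rz":0},{"tx":0,"ty":0,"tz":0,"rx":0,"ry":0,"rz":0},{"tx":0,"ty":0,"tz":0,"rx":0,"ry":0,"rz":0},{"tx":0,"ty":0,"tz":0,"rx":0,"ry":0,"rz":0}]'
python3 -m pendant '[{"tx":0,"ty":0,"tz":0,"rx":0,"ry":0,"rz":0},{"tx":0,"ty":0,"tz":0,"rx":0,"ry":0,"rz":0},{"tx":0,"ty":0,"tz":0,"rx":0,"ry":0,"rz":0},{"tx":0,"ty":0,"tz":0,"rx":0,"ry":0,"rz":0},{"tx":0,"ty":0,"tz":0,"rx":0,"ry":0,"rz":0},{"tx":0,"ty":0,"tz":0,"rx":0,"ry":0,"rz":0},{"tx":0,"ty":0,"tz":0,"rx":0,"ry":0,"rz":0},{"tx":0,"ty":0,"tz":0,"rx":0,"ry":0,"rz":0}]'
python3 -c "
from station import manip
print(manip.close_job())"
```

```text
clock: 13.22
position: [0.5051, 0.2807, 0.2419]
orientation: [-3.142, 0.0, -2.707]
ft_force: [0.4, -0.2, -1.4]
width: 0.0261
finger_force: 59.3
clock: 14.22
position: [0.5051, 0.2807, 0.2418]
orientation: [3.142, -0.0, -2.707]
ft_force: [0.4, 0.5, -0.8]
width: 0.0262
finger_force: 59.3
clock: 15.22
position: [0.5052, 0.2806, 0.2418]
orientation: [-3.142, -0.0, -2.707]
ft_force: [-0.3, 1.0, -1.4]
width: 0.0263
finger_force: 59.3
the job is handed in; nothing more can be done
None
```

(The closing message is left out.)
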